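# Coast-down check of a sample carousel

### The arm

A 7-joint arm with a two-finger parallel gripper is mounted at the origin on the work surface. World frame = base frame: x ahead of the robot, y to its left, z up, the work surface at z = 0. Lengths are in m, angles in rad, forces in N, time in s.
With the tool pointing down it reaches from about 0.425 to 0.925 m from the base axis. Payload 6.8 kg.
Tool frame: the origin (TCP) lies between the finger pads, 19 mm behind the fingertips; this is the grasp point; y points along the fingers, x is the direction in which the jaws open and shut, and the axes are right-handed (so a half turn about y gives the same grasp; the last joint's range is limited). The gripper opens to 85 mm and grips with 20 to 120 N. Pads are 22 mm wide; open, the fingers measure 114 mm over their backs; the gripper's body (76 mm by 85 mm) begins 54 mm behind the grasp point. The pads swing forward as they close: fully open they stand 13 mm farther back than shut.
Start: joints at [-1.333, 0.477, 0.022, 1.555, -0.011, 1.109, -0.083], TCP at [0.229, 0.635, 0.25] pointing down, gripper open.
Joint ranges: [-2.96, 2.96], [-0.34, 2.1], [-1.41, 1.46], [0.24, 2.44], [-1.37, 4.51], [0.17, 1.92], [-2.96, 2.96]. Speed limits (rad/s): [2.39, 2.39, 3.14, 3.14, 3.14, 3.14, 3.14].

### API

Orientations are given as a unit quaternion [w, x, y, z].
In Python, from station import get_obs, read_camera, hand_in gives the robot as it stands.
- The arm moves only by the tool play_rows, never from a script. Its argument "increments" is a list of rows, each a list of 2 entries, a list of its own where there are three numbers: the shift along the tool's x, y, z in m, then the turn, a rotation vector about the tool's x, y, z in degrees. In form: [[[tx, ty, tz], [ax, ay, az]], ...]. A call has 1 to 20 rows; each row shifts and turns the commanded pose from where the row before left it, along the tool's axes as they then stand; what a row does not reach is not made up. A row lasts 1/12 s, in which the tool goes at most 41.7 mm and 7.16 degrees, less where a joint would pass 70% of its speed; a pose out of reach is approached as far as the arm can. A call with a gripper value outside its range is refused whole. "gripper" is the finger opening in m, from 0 to 0.0854, set as the call begins (left out, the last holds). The fingers move at their own pace and stop on an object; "grip_force" is the grip in N (left out, the last holds). Time passes only in rows, so rows that do not move let the fingers close. It gives the time, the measured TCP pose, the force and the opening at its end, in the units of the state.
- get_obs(): the state, without advancing time (a new reading comes with each control period).
- read_camera(name): name is "side" or "top" or "wrist"; returns a dict with "color" (384x512x3 uint8, red, green, blue), "range_z" (384x512 float32, m along the optical axis (not along the pixel's ray), 0 where there is no reading), "intrinsics" (3x3 intrinsics, pixels), "R" (3x3) and "t" (3): a world point X has camera coordinates R X + t; the wrist camera has in their place "hand_eye" (4x4, takes a point from camera to tool coordinates, whose origin is the TCP and whose axes are the tool frame's). Camera axes: x right, y down, z forward; pixel columns grow to the right and rows downward; lengths in m; the calibration is good to about 2 mm. A picture is of the moment at which its call begins: read the wrist's pose just before it.
- hand_in(): hands the job in, once; it reports no verdict.
The state is a dict: "t": time; "q": joint angles; "joint_vel": joint speeds; "joint_torque": joint torques, N m; "eef_pos": TCP position; "tool_rot": TCP orientation; "contact_force": force on the tool from outside, world axes, zero at the start; "torque": the same for the moment, N m; "gripper_width": opening from 0.0 (shut) to 1.0 (fully open).
Only numpy, scipy, OpenCV 4.12 (cv2) and the standard library are available. Lean on these libraries where they do the work, as an engineer would, in place of code of your own. Each camera call takes 0.05 s, during which the arm holds its last target. There are 200 camera calls.

### The job

Check the bearing of the sample carousel: gently push its upright steel peg so that the turntable spins anticlockwise seen from above, a turn in about 4 to 5 seconds and never faster than a turn in 2.5 seconds, and let it coast. Follow the wide white jar as it goes round, with the gripper's tool point kept above its cap (inside the cap's edge, about 5 cm up) for at least 5 seconds in one go while the turntable still turns clearly and untouched, and stay with it to finish hovering above the cap with the turntable standing still. Never touch the jar, and leave the glassware around the carousel where it stands.

Things in the scene. Friction and masses are not known exactly. Their poses are not given: they have to be found in the camera images.
- carousel (a joint): Turntable angle, rad: grows anticlockwise seen from above, no stops, counts on past a turn; at 0 the peg points along the foot's +x. Runs freely on a vertical bearing. Nominal inertia with load 0.0099 kg m2 (a third more or less), viscous drag 0.0007 N m s/rad, dry friction 0.0004 N m: from 1.2 rad/s it stops in about 16 s. Launched = over 0.8 rad/s untouched; following counts over 0.2 rad/s.
- peg_top (a point): Centre of the top of the drive peg: upright steel rod 16 mm in diameter, 88 mm from the turntable's axis, standing on the disc from height 70 mm to this point at 150 mm. It turns with the disc. Push it sideways, along its circle; it takes less than 1 N.
- jar_cap (a point): Centre of the top of the jar's flat round cap, at height 145 mm, 88 mm from the axis, straight across the axis from the peg. Jar: white plastic, body 58 mm wide, cap 50 mm wide, clamped to the disc and turning with it. The tool point (between the finger pads) has to stay within 25 mm of this point sideways, and 20 to 90 mm above it.
- jar: The wide white jar itself; origin at the centre of its underside, on the disc at height 70 mm, z up.
- sampler: Fixed grey round foot of the carousel, 210 mm wide; origin on the bench (z = 0), on the turntable's axis, z up; it may stand anywhere on the middle of the bench and be turned a little.
- axis_point (a point): Point on the turntable's axis at height 90 mm, top of a steel hub 40 mm wide; does not move. The turntable is a grey disc 240 mm across, 12 mm thick, top face at height 70 mm. Four small vials, 29 mm wide, tops at height 113 mm, are clamped on it 88 mm from the axis, at 72, 108, 252 and 288 degrees anticlockwise from the peg.
- conical_flask: Bystander near the carousel: conical glass flask, 84 mm wide foot, 122 mm tall; origin at the centre of its underside. Leave alone.
- beaker: Bystander near the carousel: glass beaker, 68 mm wide, 90 mm tall; origin at the centre of its underside. Leave alone.
- reagent_jar: Bystander near the carousel: amber jar with black cap, 56 mm wide, 85 mm tall; origin at the centre of its underside. Leave alone.
- round_flask: Bystander near the carousel: small glass flask with slim neck, 62 mm wide, 120 mm tall; origin at the centre of its underside. Leave alone.
- weight: Bystander near the carousel: steel calibration weight, 28 mm wide, 30 mm tall; origin at the centre of its underside. Leave alone.
There are look-alikes about, which are no part of the job. There is more than one size of the sampler; the job needs the largest.

How it is judged:
By the outcome, as a careful person would: the job done as asked, in the order asked, and still so for the second after the job is handed in, with the robot touching nothing.
It also fails if it takes over 72 s, if anything falls off the work surface, if the arm or the gripper's body presses on something with over 40 N, if the wrist force passes 120 N, or if a joint passes its speed limit or range.

## Working session

There is one attempt and no reset: what is moved stays moved. The work goes in short steps, Python scripts to look and compute and a tool call to move; the robot and the scene stay as the last step left them, time stands still between calls to the robot, and variables do not carry over. Pictures are saved under pics/ and viewed, about 8 in all and at most 12, crops included, and the job is handed in when it is done.

Besides the shell and the picture viewer there is one more tool, called by a JSON object that holds its "op" and its "data". play_rows: Moves the arm, as the interface text tells. Its arguments: {"type":"object","properties":{"increments":{"type":"array","items":{"type":"array"}},"gripper":{"type":"number"},"grip_force":{"type":"number"}},"required":["increments"]}

```bash
mkdir -p pics; ls
python3 - <<'E'
from station import *
import cv2,numpy as np
o=get_obs();print({k:np.round(v,3).tolist() for k,v in o.items()})
ims=[]
for n in("top","side"):
    c=read_camera(n);np.savez(n+".npz",**c);print(n,c["intrinsics"].tolist(),c["R"].round(3).tolist(),c["t"].round(3).tolist())
    cv2.imwrite(f"pics/{n}0.png",cv2.resize(c["color"][...,::-1],(800,600)))
E
```

```text
pics
{'t': 0.0, 'q': [-1.333, 0.478, 0.022, 1.556, -0.011, 1.109, -0.083], 'joint_vel': [-0.001, 0.002, 0.0, 0.001, -0.0, -0.0, 0.001], 'joint_torque': [-0.0, -59.647, 1.608, -28.119, 0.012, 0.01, -0.0], 'eef_pos': [0.229, 0.635, 0.249], 'tool_rot': [-0.578, 0.579, 0.406, -0.407], 'contact_force': [0.077, 0.011, -0.37], 'torque': [-0.029, 0.002, 0.029], 'gripper_width': 0.996}
top [[466.2619469889955, 0.0, 257.9711461480492], [0.0, 466.2619469889955, 184.1288284202748], [0.0, 0.0, 1.0]] [[0.025, -1.0, -0.003], [-0.995, -0.025, -0.1], [0.1, 0.006, -0.995]] [0.035, 0.54, 1.281]
side [[423.58909272355197, 0.0, 255.43421881700965], [0.0, 423.58909272355197, 193.93968356935082], [0.0, 0.0, 1.0]] [[0.995, -0.099, -0.003], [-0.071, -0.683, -0.727], [0.07, 0.724, -0.687]] [-0.541, 0.16, 1.294]
```

View pics/top0.png

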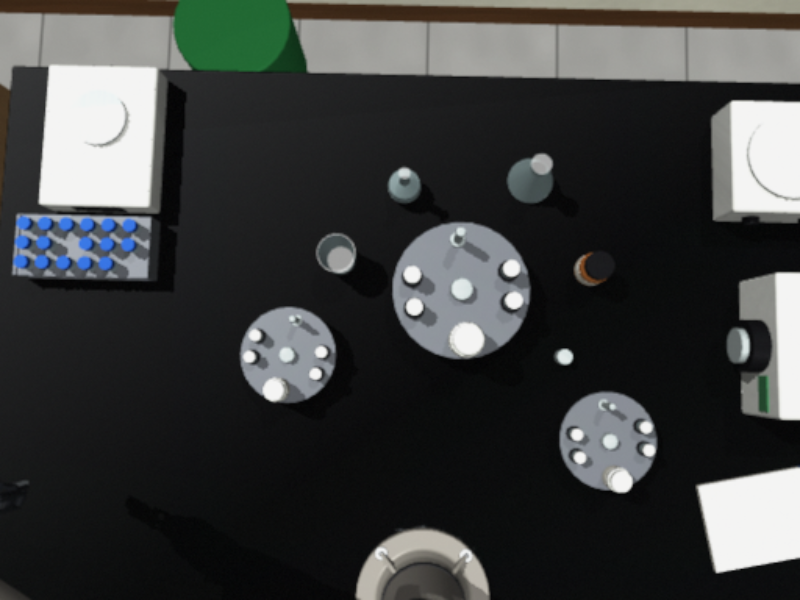

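View pics/side0.png

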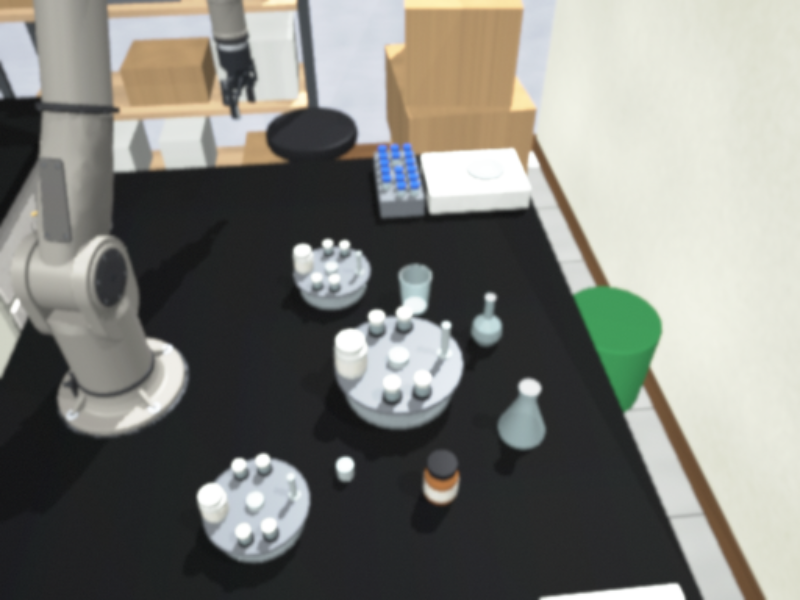

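The top view shows the large carousel centred near (461,289), with its peg top at (459,231) and the white jar cap at (467,338). Two smaller look-alikes are at (288,355) and (608,440). The arm is out of the way at upper left in the side view. Next I'll measure.

```bash
cat > h.py <<'E'
import numpy as np
from scipy.spatial.transform import Rotation as Rn
def cloud(c):
    K,R,t=c["intrinsics"],c["R"],c["t"];z=c["range_z"]
    v,u=np.mgrid[:z.shape[0],:z.shape[1]];P=np.stack([(u-K[0,2])/K[0,0]*z,(v-K[1,2])/K[1,1]*z,z],-1)
    P=(P-t)@R;P[z==0]=np.nan;return P
def pix(c,u,v,h):
    K,R,t=c["intrinsics"],c["R"],c["t"]
    d=R.T@np.array([(u-K[0,2])/K[0,0],(v-K[1,2])/K[1,1],1]);C=-R.T@t
    return C+d*(h-C[2])/d[2]
def rot(o): q=np.array(o["tool_rot"]);return Rn.from_quat(q[[1,2,3,0]]).as_matrix()
E
python3 - <<'E'
from h import *
from station import get_obs
c=dict(np.load("top.npz"));s=dict(np.load("side.npz"));f=512/800
for n,u,v,h in(("hub",462,289,.09),("peg",460,231,.15),("cap",467,337,.145)):print(n,pix(c,u*f,v*f,h).round(4))
for n,u,v,h in(("hub",398,356,.09),("peg",446,324,.15),("cap",350,340,.145)):print("side",n,pix(s,u*f,v*f,h).round(4))
P=cloud(c);ax=pix(c,462*f,289*f,.09)[:2]
m=(abs(P[...,2]-.07)<.006)&(np.hypot(*(P[...,:2]-ax).transpose(2,0,1))<.14)
p=P[m];print("disc",p.min(0),p.max(0),(p.min(0)+p.max(0))/2)
for n,lo,hi in(("cap",.138,.152),("hub",.086,.096),("vial",.107,.118)):
    m=(P[...,2]>lo)&(P[...,2]<hi)&(np.hypot(*(P[...,:2]-ax).transpose(2,0,1))<.125);print(n,m.sum(),P[m].mean(0), P[m].min(0),P[m].max(0))
print(rot(get_obs()).round(3))
E
```

```text
hub [ 0.5329 -0.0529  0.09  ]
peg [ 0.6222 -0.0435  0.15  ]
cap [ 0.4493 -0.0582  0.145 ]
side hub [ 0.5361 -0.0615  0.09  ]
side peg [ 0.6254 -0.0467  0.15  ]
side cap [ 0.4501 -0.064   0.145 ]
disc [ 0.41539666 -0.16995866  0.06401188] [0.65166016 0.06723711 0.07598029] [ 0.53352841 -0.05136077  0.06999608]
cap 325 [ 0.46097903 -0.05693331  0.14474277] [ 0.42308223 -0.08173773  0.13829956] [ 0.62743997 -0.03530915  0.15098957]
hub 136 [ 0.53388628 -0.05530013  0.08914751] [ 0.42333414 -0.14266685  0.08602516] [0.61797712 0.03990113 0.09562502]
vial 387 [ 0.53046277 -0.05068816  0.11209364] [ 0.41817996 -0.1493288   0.10709185] [0.61579612 0.04824232 0.11764318]
[[ 0.339 -0.    -0.941]
 [ 0.941 -0.002  0.339]
 [-0.002 -1.    -0.   ]]
```

{"op": "play_rows", "data": {"increments": [[[-0.0255, 0, -0.029], [0, 0, 0]], [[-0.0255, 0, -0.029], [0, 0, 0]], [[-0.0255, 0, -0.029], [0, 0, 0]], [[-0.0255, 0, -0.029], [0, 0, 0]], [[-0.0255, 0, -0.029], [0, 0, 0]], [[-0.0255, 0, -0.029], [0, 0, 0]], [[-0.0255, 0, -0.029], [0, 0, 0]], [[-0.0255, 0, -0.029], [0, 0, 0]], [[-0.0255, 0, -0.029], [0, 0, 0]], [[-0.0255, 0, -0.029], [0, 0, 0]], [[-0.0255, 0, -0.029], [0, 0, 0]], [[-0.0255, 0, -0.029], [0, 0, 0]], [[-0.0255, 0, -0.029], [0, 0, 0]], [[-0.0255, 0, -0.029], [0, 0, 0]], [[-0.0255, 0, -0.029], [0, 0, 0]], [[-0.0255, 0, -0.029], [0, 0, 0]], [[-0.0255, 0, -0.029], [0, 0, 0]], [[-0.0255, 0, -0.029], [0, 0, 0]], [[-0.0255, 0, -0.029], [0, 0, 0]], [[-0.0255, 0, -0.029], [0, 0, 0]]], "gripper": 0}}

```text
t: 1.77
eef_pos: [0.6019, -0.043, 0.2497]
tool_rot: [0.579, -0.578, -0.406, 0.407]
contact_force: [1.0, 0.3, -0.7]
gripper_width: 0.003
```

{"op": "play_rows", "data": {"increments": [[[0, 0, 0], [0, -5, 0]], [[0, 0, 0], [0, -5, 0]], [[0, 0, 0], [0, -5, 0]], [[0, 0, 0], [0, -4.8, 0]], [[0, 0, 0], [0, 0, 0]], [[0, 0, 0], [0, 0, 0]]]}}

```text
t: 2.27
eef_pos: [0.6013, -0.0414, 0.2497]
tool_rot: [0.501, -0.5, -0.499, 0.499]
contact_force: [0.3, -0.1, -0.8]
gripper_width: -0.002
```

{"op": "play_rows", "data": {"increments": [[[-0.018, 0, -0.006], [0, 0, 0]], [[-0.018, 0, -0.006], [0, 0, 0]], [[-0.018, 0, -0.005], [0, 0, 0]], [[0, 0, 0], [0, 0, 0]], [[0, 0.02, 0], [0, 0, 0]], [[0, 0.02, 0], [0, 0, 0]], [[0, 0.02, 0], [0, 0, 0]], [[0, 0.02, 0], [0, 0, 0]], [[0, 0.015, 0], [0, 0, 0]], [[0, 0.007, 0], [0, 0, 0]], [[0, 0, 0], [0, 0, 0]], [[0, 0, 0], [0, 0, 0]]]}}

```text
t: 3.27
eef_pos: [0.6187, -0.095, 0.1483]
tool_rot: [0.5, -0.5, -0.5, 0.5]
contact_force: [-0.1, 0.5, -0.3]
gripper_width: -0.0
```

```bash
cat >> h.py <<'E'
AX=np.array([.534,-.052])
from scipy.optimize import least_squares
def vials(c,ax=AX,fit=False):
    "peg angle from vial-height points, coarse correlate then refine; returns list of (score, angle)"
    P=cloud(c).reshape(-1,3);d=P[:,:2]-ax;r=np.hypot(*d.T)
    m=(P[:,2]>.106)&(P[:,2]<.119)&(abs(r-.088)<.02);d=d[m]
    off=np.radians([72,108,252,288])
    def res(a):
        V=.088*np.c_[np.cos(a+off),np.sin(a+off)];q=((d[:,None]-V)**2).sum(-1);return np.minimum(q,.0166**2).sum()
    A=np.radians(np.arange(0,360,.5));S=np.array([res(a) for a in A]);b=A[S.argmin()]
    # near-symmetry by 180 deg: report both
    return m.sum(),np.degrees(b),S.min()/max(1,m.sum())*1e6
E
python3 - <<'E'
from h import *
from station import *
import cv2
c=dict(np.load("top.npz"));s=dict(np.load("side.npz"))
print(vials(c),vials(s));print(vials(c,AX+[.002,0]),vials(c,AX-[.002,0]),vials(c,AX+[0,.002]),vials(c,AX-[0,.002]),"s",vials(s,AX+[.002,0]),vials(s,AX-[.002,0]),vials(s,AX+[0,.002]),vials(s,AX-[0,.002]))
o=get_obs();print(o["eef_pos"]);c=read_camera("side");a=vials(c);print(a)
cv2.imwrite("pics/s1.png",cv2.resize(c["color"][180:310,180:330,::-1],(690,600),interpolation=cv2.INTER_CUBIC))
E
```

```text
(np.int64(392), np.float64(5.0), np.float64(940.5438841329503)) (np.int64(366), np.float64(5.5), np.float64(993.784538690122))
(np.int64(391), np.float64(5.0), np.float64(946.3736118819625)) (np.int64(393), np.float64(5.0), np.float64(942.1916959155584)) (np.int64(392), np.float64(5.0), np.float64(937.9897281277975)) (np.int64(392), np.float64(5.0), np.float64(949.8993221858082)) s (np.int64(365), np.float64(5.0), np.float64(990.1423002660905)) (np.int64(367), np.float64(6.000000000000001), np.float64(999.7401644211534)) (np.int64(365), np.float64(5.5), np.float64(1003.5243135682425)) (np.int64(367), np.float64(185.5), np.float64(985.014480892326))
[ 0.61870683 -0.09504557  0.14826072]
(np.int64(351), np.float64(5.5), np.float64(988.1785386266159))
```

View pics/s1.png

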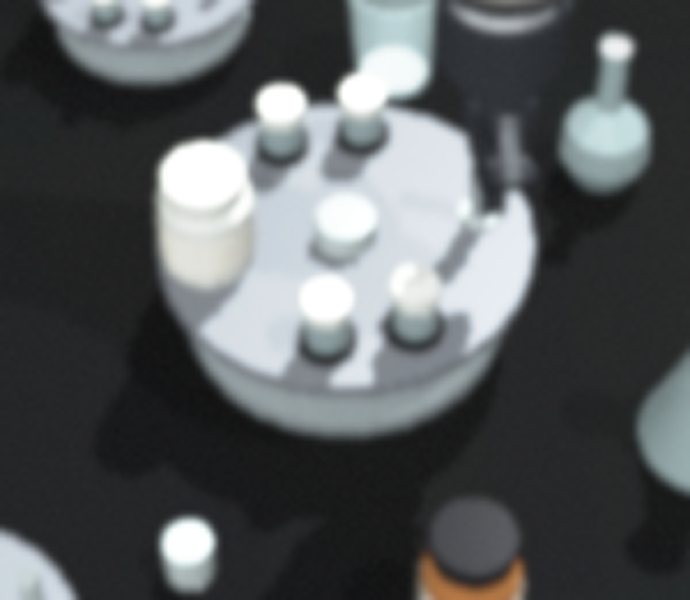

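{"op": "play_rows", "data": {"increments": [[[0.005, 0, 0], [0, 0, 0]], [[0.005, 0, 0], [0, 0, 0]], [[0.004, 0, 0], [0, 0, 0]], [[0.003, 0, 0], [0, 0, 0]], [[0.002, 0, 0], [0, 0, 0]], [[0.002, 0, 0], [0, 0, 0]], [[0.002, 0, 0], [0, 0, 0]], [[0.002, 0, 0], [0, 0, 0]], [[0.002, 0, 0], [0, 0, 0]], [[0.003, 0, 0.001], [0, 0, 0]], [[0.004, 0, 0.001], [0, 0, 0]], [[0.005, 0, 0.001], [0, 0, 0]], [[0.006, 0, 0.001], [0, 0, 0]], [[0.007, 0, 0.002], [0, 0, 0]], [[0.008, 0, 0.002], [0, 0, 0]], [[0.0085, 0, 0.002], [0, 0, 0]], [[-0.004, -0.01, 0], [0, 0, 0]], [[-0.004, -0.02, 0], [0, 0, 0]], [[0, -0.018, 0], [0, 0, 0]], [[0, 0, 0.02], [0, 0, 0]]]}}

```text
t: 4.98
eef_pos: [0.5935, -0.0353, 0.2007]
tool_rot: [-0.498, 0.503, 0.502, -0.498]
contact_force: [1.0, -0.1, 1.4]
gripper_width: 0.001
```

```bash
cat > m.py <<'E'
import sys,json
from h import *
from station import *
o=get_obs();t0=o["t"]
L=[]
for n in("top","side","top"):
    t=get_obs()["t"];a=vials(read_camera(n));L.append((round(float(t),3),n,int(a[0]),float(a[1]),round(float(a[2]))))
o=get_obs();print(L,"now",round(float(o["t"]),3),np.round(o["eef_pos"],4))
E
python3 m.py
```

```text
[(4.983, 'top', 57, 23.5, 940), (5.033, 'side', 320, 67.0, 981), (5.083, 'top', 17, 29.500000000000004, 970)] now 5.133 [ 0.5881 -0.0352  0.1969]
```

```bash
cat > plan.py <<'E'
import sys,json,os
from h import *
from station import *
from scipy.integrate import solve_ivp
N=int(sys.argv[1]);cmd=np.array(json.loads(sys.argv[2]));lag=float(sys.argv[3]);I0=.0099
M=json.load(open("est.json")) if os.path.exists("est.json") else [[5.033,67.0]]
for k in range(int(sys.argv[4]) if len(sys.argv)>4 else 2):
    o=get_obs();t=o["t"];e=o["eef_pos"];a=vials(read_camera("side"))
    M.append([float(t),float(a[1]),int(a[0]),float(e[0]),float(e[1])])
o=get_obs();now=float(o["t"])
T=np.array([m[0] for m in M]);A=np.array([m[1] for m in M])
def model(p,ts):
    ts=np.atleast_1d(ts);te=max(ts.max(),T[0]+.1)+.01
    f=lambda t,y:[y[1],-(.0007*y[1]+.0004)/p[2]/I0*(y[1]>0)]
    return solve_ivp(f,(T[0],te),[p[0],p[1]],dense_output=True,max_step=.1).sol(ts)
def res(p):
    d=A-np.degrees(model(p,T)[0]);d=(d+90)%180-90   # vials repeat every 180 deg
    return np.r_[np.clip(d,-20,20),(p[2]-1)/.2, (p[1]-1.4)/.5*.5]
s=least_squares(res,[np.radians(67),1.4,1.],x_scale=[.1,.1,.3],diff_step=1e-3,loss="soft_l1");p=s.x
json.dump(M,open("est.json","w"))
th,w=model(p,now);print("fit",p.round(3),"resid",res(p)[:len(T)].round(1)[-8:],"now",round(now,3),"peg",np.degrees(th)%360,"w",w.round(3),"n",M[-1][2:3])
jar=lambda t:AX-.088*np.stack([np.cos(model(p,t)[0]),np.sin(model(p,t)[0])],-1)
print("eef",np.round(o["eef_pos"],4),"jar",jar(now)[0].round(4),"off mm",np.round(1e3*(o["eef_pos"][:2]-jar(now)[0]),1))
for m in M[-6:]:
    if len(m)>3:print("  at",round(m[0],2),"off",np.round(1e3*(np.array(m[3:5])-jar(m[0])[0]),1))
G=jar(now+lag+np.arange(1,N+1)/12);rows=[]
for g in G:
    d=g-cmd;n=np.hypot(*d);d=d*min(1,.038/n) if n else d
    d=np.round(d,3);cmd=cmd+d;rows.append([[float(d[1]),0,float(-d[0])],[0,0,0]])
print("end cmd",cmd.round(3).tolist());print(json.dumps(rows))
E
python3 plan.py 14 "[0.5885,-0.035]" 0.05 2
```

```text
fit [1.17  1.355 1.   ] resid [-0.1  0.2 -0.1] now 5.233 peg [82.44778591] w [1.327] n [321]
eef [ 0.5889 -0.0348  0.1962] jar [ 0.5224 -0.1392] off mm [ 66.5 104.4]
  at 5.13 off [ 77.2 101.7]
  at 5.18 off [ 72.  103.3]
end cmd [0.62, -0.068]
[[[-0.034, 0, 0.017], [0, 0, 0]], [[-0.036, 0, 0.012], [0, 0, 0]], [[-0.032, 0, 0.003], [0, 0, 0]], [[0.003, 0, -0.009], [0, 0, 0]], [[0.004, 0, -0.009], [0, 0, 0]], [[0.004, 0, -0.008], [0, 0, 0]], [[0.006, 0, -0.007], [0, 0, 0]], [[0.006, 0, -0.007], [0, 0, 0]], [[0.006, 0, -0.006], [0, 0, 0]], [[0.008, 0, -0.005], [0, 0, 0]], [[0.007, 0, -0.005], [0, 0, 0]], [[0.008, 0, -0.003], [0, 0, 0]], [[0.008, 0, -0.003], [0, 0, 0]], [[0.009, 0, -0.002], [0, 0, 0]]]
```

{"op": "play_rows", "data": {"increments": [[[-0.034, 0, 0.017], [0, 0, 0]], [[-0.036, 0, 0.012], [0, 0, 0]], [[-0.032, 0, 0.003], [0, 0, 0]], [[0.003, 0, -0.009], [0, 0, 0]], [[0.004, 0, -0.009], [0, 0, 0]], [[0.004, 0, -0.008], [0, 0, 0]], [[0.006, 0, -0.007], [0, 0, 0]], [[0.006, 0, -0.007], [0, 0, 0]], [[0.006, 0, -0.006], [0, 0, 0]], [[0.008, 0, -0.005], [0, 0, 0]], [[0.007, 0, -0.005], [0, 0, 0]], [[0.008, 0, -0.003], [0, 0, 0]], [[0.008, 0, -0.003], [0, 0, 0]], [[0.009, 0, -0.002], [0, 0, 0]]]}}

```text
t: 6.4
eef_pos: [0.6208, -0.0671, 0.196]
tool_rot: [-0.5, 0.5, 0.5, -0.5]
contact_force: [0.5, -0.5, -0.4]
gripper_width: 0.002
```

```bash
python3 plan.py 20 "[0.62,-0.068]" 0.05 1
```

```text
fit [1.161 1.472 1.014] resid [ 0.5  0.  -0.6  0.1] now 6.45 peg [178.11798633] w [1.28] n [359]
eef [ 0.6212 -0.0644  0.1959] jar [ 0.622  -0.0549] off mm [-0.8 -9.5]
  at 5.13 off [ 77.  101.8]
  at 5.18 off [ 71.3 103.5]
  at 6.4 off [-0.8 -6.6]
end cmd [0.499, 0.029]
[[[0.028, 0, -0.001], [0, 0, 0]], [[0.009, 0, 0.002], [0, 0, 0]], [[0.009, 0, 0.002], [0, 0, 0]], [[0.008, 0, 0.004], [0, 0, 0]], [[0.008, 0, 0.004], [0, 0, 0]], [[0.007, 0, 0.005], [0, 0, 0]], [[0.007, 0, 0.006], [0, 0, 0]], [[0.006, 0, 0.006], [0, 0, 0]], [[0.006, 0, 0.007], [0, 0, 0]], [[0.004, 0, 0.007], [0, 0, 0]], [[0.004, 0, 0.008], [0, 0, 0]], [[0.003, 0, 0.008], [0, 0, 0]], [[0.003, 0, 0.008], [0, 0, 0]], [[0.001, 0, 0.008], [0, 0, 0]], [[0.001, 0, 0.008], [0, 0, 0]], [[-0.0, 0, 0.008], [0, 0, 0]], [[-0.001, 0, 0.008], [0, 0, 0]], [[-0.001, 0, 0.008], [0, 0, 0]], [[-0.002, 0, 0.008], [0, 0, 0]], [[-0.003, 0, 0.007], [0, 0, 0]]]
```

{"op": "play_rows", "data": {"increments": [[[0.025, 0, -0.001], [0, 0, 0]], [[0.009, 0, 0.002], [0, 0, 0]], [[0.009, 0, 0.002], [0, 0, 0]], [[0.008, 0, 0.004], [0, 0, 0]], [[0.008, 0, 0.004], [0, 0, 0]], [[0.007, 0, 0.005], [0, 0, 0]], [[0.007, 0, 0.006], [0, 0, 0]], [[0.006, 0, 0.006], [0, 0, 0]], [[0.006, 0, 0.007], [0, 0, 0]], [[0.004, 0, 0.007], [0, 0, 0]], [[0.004, 0, 0.008], [0, 0, 0]], [[0.003, 0, 0.008], [0, 0, 0]], [[0.003, 0, 0.008], [0, 0, 0]], [[0.001, 0, 0.008], [0, 0, 0]], [[0.001, 0, 0.008], [0, 0, 0]], [[0, 0, 0.008], [0, 0, 0]], [[-0.001, 0, 0.008], [0, 0, 0]], [[-0.001, 0, 0.008], [0, 0, 0]], [[-0.002, 0, 0.008], [0, 0, 0]], [[-0.003, 0, 0.007], [0, 0, 0]]]}}

```text
t: 8.12
eef_pos: [0.4987, 0.026, 0.196]
tool_rot: [0.5, -0.5, -0.5, 0.5]
contact_force: [-0.3, -0.2, 0.8]
gripper_width: -0.006
```

```bash
python3 plan.py 20 "[0.499,0.029]" 0.05 1
```

```text
fit [1.162 1.478 0.924] resid [ 0.4 -0.  -0.7  0.3 -0.1] now 8.167 peg [291.09687999] w [1.041] n [337]
eef [0.4974 0.025  0.1958] jar [0.5023 0.0301] off mm [-4.9 -5.1]
  at 5.13 off [ 76.9 101.8]
  at 5.18 off [ 71.2 103.5]
  at 6.4 off [-0.8 -6.2]
  at 8.12 off [-8.  -5.7]
end cmd [0.453, -0.087]
[[[-0.004, 0, 0.008], [0, 0, 0]], [[-0.004, 0, 0.006], [0, 0, 0]], [[-0.004, 0, 0.006], [0, 0, 0]], [[-0.005, 0, 0.006], [0, 0, 0]], [[-0.005, 0, 0.005], [0, 0, 0]], [[-0.006, 0, 0.004], [0, 0, 0]], [[-0.006, 0, 0.004], [0, 0, 0]], [[-0.006, 0, 0.004], [0, 0, 0]], [[-0.006, 0, 0.003], [0, 0, 0]], [[-0.006, 0, 0.002], [0, 0, 0]], [[-0.007, 0, 0.002], [0, 0, 0]], [[-0.007, 0, 0.002], [0, 0, 0]], [[-0.006, 0, 0.001], [0, 0, 0]], [[-0.007, 0, -0.0], [0, 0, 0]], [[-0.006, 0, -0.0], [0, 0, 0]], [[-0.007, 0, -0.001], [0, 0, 0]], [[-0.006, 0, -0.001], [0, 0, 0]], [[-0.006, 0, -0.001], [0, 0, 0]], [[-0.006, 0, -0.002], [0, 0, 0]], [[-0.006, 0, -0.002], [0, 0, 0]]]
```

{"op": "play_rows", "data": {"increments": [[[0, 0, 0.006], [0, 0, 0]], [[-0.004, 0, 0.006], [0, 0, 0]], [[-0.004, 0, 0.006], [0, 0, 0]], [[-0.005, 0, 0.006], [0, 0, 0]], [[-0.005, 0, 0.005], [0, 0, 0]], [[-0.006, 0, 0.004], [0, 0, 0]], [[-0.006, 0, 0.004], [0, 0, 0]], [[-0.006, 0, 0.004], [0, 0, 0]], [[-0.006, 0, 0.003], [0, 0, 0]], [[-0.006, 0, 0.002], [0, 0, 0]], [[-0.007, 0, 0.002], [0, 0, 0]], [[-0.007, 0, 0.002], [0, 0, 0]], [[-0.006, 0, 0.001], [0, 0, 0]], [[-0.007, 0, 0], [0, 0, 0]], [[-0.006, 0, 0], [0, 0, 0]], [[-0.007, 0, -0.001], [0, 0, 0]], [[-0.006, 0, -0.001], [0, 0, 0]], [[-0.006, 0, -0.001], [0, 0, 0]], [[-0.006, 0, -0.002], [0, 0, 0]], [[-0.006, 0, -0.002], [0, 0, 0]]]}}

```text
t: 9.83
eef_pos: [0.4558, -0.0864, 0.196]
tool_rot: [0.5, -0.5, -0.5, 0.5]
contact_force: [0.2, -0.9, 0.8]
gripper_width: 0.0
```

```bash
python3 plan.py 20 "[0.453,-0.087]" 0.05 1
```

```text
fit [1.164 1.46  1.014] resid [ 0.3 -0.  -0.7  0.8 -0.6  0.2] now 9.883 peg [26.82840984] w [0.877] n [326]
eef [ 0.4562 -0.0876  0.1961] jar [ 0.4555 -0.0917] off mm [0.7 4.1]
  at 5.13 off [ 76.9 101.8]
  at 5.18 off [ 71.2 103.5]
  at 6.4 off [-0.7 -5.4]
  at 8.12 off [-7.2 -5.4]
  at 9.83 off [2.  1.9]
end cmd [0.557, -0.137]
[[[-0.014, 0, -0.008], [0, 0, 0]], [[-0.005, 0, -0.003], [0, 0, 0]], [[-0.004, 0, -0.004], [0, 0, 0]], [[-0.005, 0, -0.005], [0, 0, 0]], [[-0.004, 0, -0.004], [0, 0, 0]], [[-0.004, 0, -0.005], [0, 0, 0]], [[-0.003, 0, -0.005], [0, 0, 0]], [[-0.003, 0, -0.005], [0, 0, 0]], [[-0.003, 0, -0.005], [0, 0, 0]], [[-0.002, 0, -0.005], [0, 0, 0]], [[-0.002, 0, -0.006], [0, 0, 0]], [[-0.002, 0, -0.005], [0, 0, 0]], [[-0.001, 0, -0.006], [0, 0, 0]], [[-0.0, 0, -0.005], [0, 0, 0]], [[-0.001, 0, -0.006], [0, 0, 0]], [[0.0, 0, -0.005], [0, 0, 0]], [[0.0, 0, -0.006], [0, 0, 0]], [[0.001, 0, -0.005], [0, 0, 0]], [[0.001, 0, -0.005], [0, 0, 0]], [[0.001, 0, -0.006], [0, 0, 0]]]
```

{"op": "play_rows", "data": {"increments": [[[-0.013, 0, -0.005], [0, 0, 0]], [[-0.005, 0, -0.003], [0, 0, 0]], [[-0.004, 0, -0.004], [0, 0, 0]], [[-0.005, 0, -0.005], [0, 0, 0]], [[-0.004, 0, -0.004], [0, 0, 0]], [[-0.004, 0, -0.005], [0, 0, 0]], [[-0.003, 0, -0.005], [0, 0, 0]], [[-0.003, 0, -0.005], [0, 0, 0]], [[-0.003, 0, -0.005], [0, 0, 0]], [[-0.002, 0, -0.005], [0, 0, 0]], [[-0.002, 0, -0.006], [0, 0, 0]], [[-0.002, 0, -0.005], [0, 0, 0]], [[-0.001, 0, -0.006], [0, 0, 0]], [[0, 0, -0.005], [0, 0, 0]], [[-0.001, 0, -0.006], [0, 0, 0]], [[0, 0, -0.005], [0, 0, 0]], [[0, 0, -0.006], [0, 0, 0]], [[0.001, 0, -0.005], [0, 0, 0]], [[0.001, 0, -0.005], [0, 0, 0]], [[0.001, 0, -0.006], [0, 0, 0]]]}}

```text
t: 11.55
eef_pos: [0.5569, -0.1346, 0.1959]
tool_rot: [0.5, -0.5, -0.5, 0.5]
contact_force: [-0.3, -0.5, 0.4]
gripper_width: 0.004
```

```bash
python3 plan.py 20 "[0.557,-0.137]" 0.05 1
```

```text
fit [1.165 1.451 1.046] resid [ 0.2 -0.1 -0.7  1.2 -0.4 -0.2  0.2] now 11.6 peg [106.39998986] w [0.726] n [324]
eef [ 0.5583 -0.1342  0.1961] jar [ 0.5588 -0.1364] off mm [-0.6  2.3]
  at 5.13 off [ 76.8 101.8]
  at 5.18 off [ 71.2 103.5]
  at 6.4 off [-0.6 -4.9]
  at 8.12 off [-7.6 -5.5]
  at 9.83 off [1.8 2.4]
  at 11.55 off [1.1 2.7]
end cmd [0.621, -0.066]
[[[0.003, 0, -0.01], [0, 0, 0]], [[0.002, 0, -0.005], [0, 0, 0]], [[0.003, 0, -0.004], [0, 0, 0]], [[0.002, 0, -0.005], [0, 0, 0]], [[0.003, 0, -0.004], [0, 0, 0]], [[0.003, 0, -0.004], [0, 0, 0]], [[0.003, 0, -0.004], [0, 0, 0]], [[0.004, 0, -0.003], [0, 0, 0]], [[0.003, 0, -0.004], [0, 0, 0]], [[0.004, 0, -0.003], [0, 0, 0]], [[0.004, 0, -0.002], [0, 0, 0]], [[0.004, 0, -0.003], [0, 0, 0]], [[0.004, 0, -0.003], [0, 0, 0]], [[0.004, 0, -0.002], [0, 0, 0]], [[0.004, 0, -0.002], [0, 0, 0]], [[0.004, 0, -0.001], [0, 0, 0]], [[0.004, 0, -0.002], [0, 0, 0]], [[0.004, 0, -0.001], [0, 0, 0]], [[0.005, 0, -0.001], [0, 0, 0]], [[0.004, 0, -0.001], [0, 0, 0]]]
```

{"op": "play_rows", "data": {"increments": [[[0, 0, -0.009], [0, 0, 0]], [[0.002, 0, -0.005], [0, 0, 0]], [[0.003, 0, -0.004], [0, 0, 0]], [[0.002, 0, -0.005], [0, 0, 0]], [[0.003, 0, -0.004], [0, 0, 0]], [[0.003, 0, -0.004], [0, 0, 0]], [[0.003, 0, -0.004], [0, 0, 0]], [[0.004, 0, -0.003], [0, 0, 0]], [[0.003, 0, -0.004], [0, 0, 0]], [[0.004, 0, -0.003], [0, 0, 0]], [[0.004, 0, -0.002], [0, 0, 0]], [[0.004, 0, -0.003], [0, 0, 0]], [[0.004, 0, -0.003], [0, 0, 0]], [[0.004, 0, -0.002], [0, 0, 0]], [[0.004, 0, -0.002], [0, 0, 0]], [[0.004, 0, -0.001], [0, 0, 0]], [[0.004, 0, -0.002], [0, 0, 0]], [[0.004, 0, -0.001], [0, 0, 0]], [[0.005, 0, -0.001], [0, 0, 0]], [[0.004, 0, -0.001], [0, 0, 0]]]}}

```text
t: 13.27
eef_pos: [0.6196, -0.0662, 0.196]
tool_rot: [0.5, -0.5, -0.5, 0.5]
contact_force: [-0.7, 0.3, -0.5]
gripper_width: -0.001
```

```bash
python3 plan.py 20 "[0.621,-0.066]" 0.05 1
```

```text
fit [1.164 1.455 1.034] resid [ 0.3 -0.  -0.7  1.  -0.6 -0.2  0.6 -0.2] now 13.317 peg [169.84223045] w [0.579] n [364]
eef [ 0.6199 -0.0651  0.1959] jar [ 0.6206 -0.0675] off mm [-0.7  2.4]
  at 5.18 off [ 71.2 103.5]
  at 6.4 off [-0.6 -5.1]
  at 8.12 off [-7.3 -5.4]
  at 9.83 off [1.7 2.4]
  at 11.55 off [1.7 2.8]
  at 13.27 off [-0.5  3.8]
end cmd [0.601, 0.005]
[[[0.005, 0, -0.001], [0, 0, 0]], [[0.004, 0, 0.0], [0, 0, 0]], [[0.004, 0, 0.0], [0, 0, 0]], [[0.004, 0, 0.0], [0, 0, 0]], [[0.004, 0, 0.0], [0, 0, 0]], [[0.004, 0, 0.001], [0, 0, 0]], [[0.004, 0, 0.0], [0, 0, 0]], [[0.004, 0, 0.001], [0, 0, 0]], [[0.004, 0, 0.001], [0, 0, 0]], [[0.003, 0, 0.001], [0, 0, 0]], [[0.004, 0, 0.001], [0, 0, 0]], [[0.003, 0, 0.002], [0, 0, 0]], [[0.004, 0, 0.001], [0, 0, 0]], [[0.003, 0, 0.002], [0, 0, 0]], [[0.003, 0, 0.001], [0, 0, 0]], [[0.003, 0, 0.002], [0, 0, 0]], [[0.003, 0, 0.002], [0, 0, 0]], [[0.003, 0, 0.002], [0, 0, 0]], [[0.002, 0, 0.002], [0, 0, 0]], [[0.003, 0, 0.002], [0, 0, 0]]]
```

{"op": "play_rows", "data": {"increments": [[[0.004, 0, -0.002], [0, 0, 0]], [[0.004, 0, 0], [0, 0, 0]], [[0.004, 0, 0], [0, 0, 0]], [[0.004, 0, 0], [0, 0, 0]], [[0.004, 0, 0], [0, 0, 0]], [[0.004, 0, 0.001], [0, 0, 0]], [[0.004, 0, 0], [0, 0, 0]], [[0.004, 0, 0.001], [0, 0, 0]], [[0.004, 0, 0.001], [0, 0, 0]], [[0.003, 0, 0.001], [0, 0, 0]], [[0.004, 0, 0.001], [0, 0, 0]], [[0.003, 0, 0.002], [0, 0, 0]], [[0.004, 0, 0.001], [0, 0, 0]], [[0.003, 0, 0.002], [0, 0, 0]], [[0.003, 0, 0.001], [0, 0, 0]], [[0.003, 0, 0.002], [0, 0, 0]], [[0.003, 0, 0.002], [0, 0, 0]], [[0.003, 0, 0.002], [0, 0, 0]], [[0.002, 0, 0.002], [0, 0, 0]], [[0.003, 0, 0.002], [0, 0, 0]]]}}

```text
t: 14.98
eef_pos: [0.6003, 0.0032, 0.196]
tool_rot: [-0.5, 0.5, 0.5, -0.5]
contact_force: [-0.1, 0.3, 0.2]
gripper_width: 0.001
```

```bash
python3 plan.py 20 "[0.601,0.005]" 0.05 1
```

```text
fit [1.163 1.459 1.025] resid [ 0.  -0.6  0.9 -0.8 -0.3  0.6  0.2 -0.3] now 15.033 peg [219.56990996] w [0.447] n [349]
eef [0.6    0.0041 0.1959] jar [0.6018 0.0041] off mm [-1.8  0. ]
  at 6.4 off [-0.7 -5.3]
  at 8.12 off [-7.  -5.3]
  at 9.83 off [1.7 2.6]
  at 11.55 off [1.8 2.8]
  at 13.27 off [-0.4  4.4]
  at 14.98 off [-2.7  0.6]
end cmd [0.553, 0.034]
[[[0.003, 0, 0.003], [0, 0, 0]], [[0.002, 0, 0.002], [0, 0, 0]], [[0.002, 0, 0.002], [0, 0, 0]], [[0.003, 0, 0.002], [0, 0, 0]], [[0.001, 0, 0.003], [0, 0, 0]], [[0.002, 0, 0.002], [0, 0, 0]], [[0.002, 0, 0.003], [0, 0, 0]], [[0.002, 0, 0.002], [0, 0, 0]], [[0.001, 0, 0.002], [0, 0, 0]], [[0.002, 0, 0.003], [0, 0, 0]], [[0.001, 0, 0.002], [0, 0, 0]], [[0.001, 0, 0.003], [0, 0, 0]], [[0.001, 0, 0.002], [0, 0, 0]], [[0.001, 0, 0.003], [0, 0, 0]], [[0.001, 0, 0.002], [0, 0, 0]], [[0.001, 0, 0.003], [0, 0, 0]], [[0.001, 0, 0.002], [0, 0, 0]], [[0.001, 0, 0.003], [0, 0, 0]], [[0.0, 0, 0.002], [0, 0, 0]], [[0.001, 0, 0.002], [0, 0, 0]]]
```

{"op": "play_rows", "data": {"increments": [[[0.003, 0, 0.002], [0, 0, 0]], [[0.002, 0, 0.002], [0, 0, 0]], [[0.002, 0, 0.002], [0, 0, 0]], [[0.003, 0, 0.002], [0, 0, 0]], [[0.001, 0, 0.003], [0, 0, 0]], [[0.002, 0, 0.002], [0, 0, 0]], [[0.002, 0, 0.003], [0, 0, 0]], [[0.002, 0, 0.002], [0, 0, 0]], [[0.001, 0, 0.002], [0, 0, 0]], [[0.002, 0, 0.003], [0, 0, 0]], [[0.001, 0, 0.002], [0, 0, 0]], [[0.001, 0, 0.003], [0, 0, 0]], [[0.001, 0, 0.002], [0, 0, 0]], [[0.001, 0, 0.003], [0, 0, 0]], [[0.001, 0, 0.002], [0, 0, 0]], [[0.001, 0, 0.003], [0, 0, 0]], [[0.001, 0, 0.002], [0, 0, 0]], [[0.001, 0, 0.003], [0, 0, 0]], [[0, 0, 0.002], [0, 0, 0]], [[0.001, 0, 0.002], [0, 0, 0]]]}}

```text
t: 16.7
eef_pos: [0.5533, 0.0321, 0.196]
tool_rot: [-0.5, 0.5, 0.5, -0.5]
contact_force: [-0.1, -0.1, 0.8]
gripper_width: -0.0
```

```bash
python3 plan.py 20 "[0.553,0.034]" 0.05 1
```

```text
fit [1.163 1.458 1.026] resid [-0.6  0.9 -0.8 -0.3  0.7  0.2 -0.3  0. ] now 16.75 peg [257.92136441] w [0.334] n [340]
eef [0.553  0.0323 0.1959] jar [0.5524 0.0341] off mm [ 0.6 -1.7]
  at 8.12 off [-7.  -5.3]
  at 9.83 off [1.7 2.6]
  at 11.55 off [1.8 2.8]
  at 13.27 off [-0.4  4.4]
  at 14.98 off [-2.7  0.6]
  at 16.7 off [-0.5 -1.7]
end cmd [0.51, 0.033]
[[[0.001, 0, 0.004], [0, 0, 0]], [[0.0, 0, 0.003], [0, 0, 0]], [[0.0, 0, 0.002], [0, 0, 0]], [[0.001, 0, 0.002], [0, 0, 0]], [[-0.0, 0, 0.003], [0, 0, 0]], [[-0.0, 0, 0.002], [0, 0, 0]], [[-0.0, 0, 0.002], [0, 0, 0]], [[-0.0, 0, 0.002], [0, 0, 0]], [[-0.0, 0, 0.002], [0, 0, 0]], [[-0.0, 0, 0.002], [0, 0, 0]], [[-0.0, 0, 0.002], [0, 0, 0]], [[-0.0, 0, 0.002], [0, 0, 0]], [[-0.001, 0, 0.002], [0, 0, 0]], [[0.0, 0, 0.002], [0, 0, 0]], [[-0.0, 0, 0.002], [0, 0, 0]], [[-0.001, 0, 0.002], [0, 0, 0]], [[-0.0, 0, 0.002], [0, 0, 0]], [[-0.0, 0, 0.001], [0, 0, 0]], [[-0.001, 0, 0.002], [0, 0, 0]], [[-0.0, 0, 0.002], [0, 0, 0]]]
```

{"op": "play_rows", "data": {"increments": [[[0.002, 0, 0.004], [0, 0, 0]], [[0, 0, 0.003], [0, 0, 0]], [[0, 0, 0.002], [0, 0, 0]], [[0.001, 0, 0.002], [0, 0, 0]], [[0, 0, 0.003], [0, 0, 0]], [[0, 0, 0.002], [0, 0, 0]], [[0, 0, 0.002], [0, 0, 0]], [[0, 0, 0.002], [0, 0, 0]], [[0, 0, 0.002], [0, 0, 0]], [[0, 0, 0.002], [0, 0, 0]], [[0, 0, 0.002], [0, 0, 0]], [[0, 0, 0.002], [0, 0, 0]], [[-0.001, 0, 0.002], [0, 0, 0]], [[0, 0, 0.002], [0, 0, 0]], [[0, 0, 0.002], [0, 0, 0]], [[-0.001, 0, 0.002], [0, 0, 0]], [[0, 0, 0.002], [0, 0, 0]], [[0, 0, 0.001], [0, 0, 0]], [[-0.001, 0, 0.002], [0, 0, 0]], [[0, 0, 0.002], [0, 0, 0]]]}}

```text
t: 18.42
eef_pos: [0.5105, 0.032, 0.196]
tool_rot: [-0.5, 0.5, 0.5, -0.5]
contact_force: [0.0, -0.2, 0.0]
gripper_width: -0.003
```

```bash
python3 plan.py 20 "[0.51,0.033]" 0.05 1
```

```text
fit [1.164 1.457 1.028] resid [ 0.9 -0.7 -0.2  0.7  0.2 -0.4 -0.2  0.2] now 18.467 peg [285.97739543] w [0.234] n [337]
eef [0.51   0.032  0.1959] jar [0.5098 0.0326] off mm [ 0.2 -0.6]
  at 9.83 off [1.7 2.5]
  at 11.55 off [1.9 2.8]
  at 13.27 off [-0.4  4.4]
  at 14.98 off [-2.6  0.5]
  at 16.7 off [-0.2 -1.7]
  at 18.42 off [-0.3 -0.9]
end cmd [0.484, 0.021]
[[[-0.001, 0, 0.003], [0, 0, 0]], [[-0.001, 0, 0.001], [0, 0, 0]], [[-0.0, 0, 0.002], [0, 0, 0]], [[-0.001, 0, 0.001], [0, 0, 0]], [[-0.0, 0, 0.002], [0, 0, 0]], [[-0.001, 0, 0.001], [0, 0, 0]], [[-0.001, 0, 0.002], [0, 0, 0]], [[-0.0, 0, 0.001], [0, 0, 0]], [[-0.001, 0, 0.001], [0, 0, 0]], [[-0.0, 0, 0.001], [0, 0, 0]], [[-0.001, 0, 0.002], [0, 0, 0]], [[-0.001, 0, 0.001], [0, 0, 0]], [[-0.0, 0, 0.001], [0, 0, 0]], [[-0.001, 0, 0.001], [0, 0, 0]], [[-0.0, 0, 0.001], [0, 0, 0]], [[-0.001, 0, 0.001], [0, 0, 0]], [[-0.001, 0, 0.001], [0, 0, 0]], [[-0.0, 0, 0.001], [0, 0, 0]], [[-0.001, 0, 0.001], [0, 0, 0]], [[-0.0, 0, 0.001], [0, 0, 0]]]
```

{"op": "play_rows", "data": {"increments": [[[0, 0, 0.003], [0, 0, 0]], [[-0.001, 0, 0.001], [0, 0, 0]], [[0, 0, 0.002], [0, 0, 0]], [[-0.001, 0, 0.001], [0, 0, 0]], [[0, 0, 0.002], [0, 0, 0]], [[-0.001, 0, 0.001], [0, 0, 0]], [[-0.001, 0, 0.002], [0, 0, 0]], [[0, 0, 0.001], [0, 0, 0]], [[-0.001, 0, 0.001], [0, 0, 0]], [[0, 0, 0.001], [0, 0, 0]], [[-0.001, 0, 0.002], [0, 0, 0]], [[-0.001, 0, 0.001], [0, 0, 0]], [[0, 0, 0.001], [0, 0, 0]], [[-0.001, 0, 0.001], [0, 0, 0]], [[0, 0, 0.001], [0, 0, 0]], [[-0.001, 0, 0.001], [0, 0, 0]], [[-0.001, 0, 0.001], [0, 0, 0]], [[0, 0, 0.001], [0, 0, 0]], [[-0.001, 0, 0.001], [0, 0, 0]], [[0, 0, 0.001], [0, 0, 0]]]}}

```text
t: 20.13
eef_pos: [0.4845, 0.021, 0.196]
tool_rot: [-0.5, 0.5, 0.5, -0.5]
contact_force: [-0.3, 0.0, -0.2]
gripper_width: -0.001
```

```bash
python3 plan.py 20 "[0.484,0.021]" 0.05 1
```

```text
fit [1.165 1.455 1.032] resid [-0.5 -0.   0.8  0.2 -0.6 -0.5 -0.3  0.7] now 20.183 peg [305.20818399] w [0.146] n [344]
eef [0.4843 0.0211 0.196 ] jar [0.4833 0.0199] off mm [1.  1.2]
  at 11.55 off [2.1 2.9]
  at 13.27 off [-0.4  4.4]
  at 14.98 off [-2.5  0.3]
  at 16.7 off [ 0.2 -1.9]
  at 18.42 off [ 0.4 -0.7]
  at 20.13 off [0.7 0.7]
end cmd [0.471, 0.01]
[[[-0.002, 0, 0.002], [0, 0, 0]], [[-0.001, 0, 0.001], [0, 0, 0]], [[-0.0, 0, 0.001], [0, 0, 0]], [[-0.001, 0, 0.0], [0, 0, 0]], [[-0.0, 0, 0.001], [0, 0, 0]], [[-0.001, 0, 0.001], [0, 0, 0]], [[-0.001, 0, 0.001], [0, 0, 0]], [[-0.0, 0, 0.0], [0, 0, 0]], [[-0.001, 0, 0.001], [0, 0, 0]], [[-0.0, 0, 0.0], [0, 0, 0]], [[-0.001, 0, 0.001], [0, 0, 0]], [[-0.0, 0, 0.0], [0, 0, 0]], [[-0.001, 0, 0.001], [0, 0, 0]], [[-0.0, 0, 0.0], [0, 0, 0]], [[-0.0, 0, 0.001], [0, 0, 0]], [[-0.001, 0, 0.0], [0, 0, 0]], [[-0.0, 0, 0.001], [0, 0, 0]], [[-0.001, 0, 0.0], [0, 0, 0]], [[-0.0, 0, 0.001], [0, 0, 0]], [[-0.0, 0, -0.0], [0, 0, 0]]]
```

{"op": "play_rows", "data": {"increments": [[[-0.002, 0, 0.002], [0, 0, 0]], [[-0.001, 0, 0.001], [0, 0, 0]], [[0, 0, 0.001], [0, 0, 0]], [[-0.001, 0, 0], [0, 0, 0]], [[0, 0, 0.001], [0, 0, 0]], [[-0.001, 0, 0.001], [0, 0, 0]], [[-0.001, 0, 0.001], [0, 0, 0]], [[0, 0, 0], [0, 0, 0]], [[-0.001, 0, 0.001], [0, 0, 0]], [[0, 0, 0], [0, 0, 0]], [[-0.001, 0, 0.001], [0, 0, 0]], [[0, 0, 0], [0, 0, 0]], [[-0.001, 0, 0.001], [0, 0, 0]], [[0, 0, 0], [0, 0, 0]], [[0, 0, 0.001], [0, 0, 0]], [[-0.001, 0, 0], [0, 0, 0]], [[0, 0, 0.001], [0, 0, 0]], [[-0.001, 0, 0], [0, 0, 0]], [[0, 0, 0.001], [0, 0, 0]], [[0, 0, 0], [0, 0, 0]]]}}

```text
t: 21.85
eef_pos: [0.4714, 0.0101, 0.196]
tool_rot: [0.5, -0.5, -0.5, 0.5]
contact_force: [-0.1, -0.5, -0.2]
gripper_width: 0.002
```

```bash
python3 plan.py 20 "[0.471,0.01]" 0.05 1
```

```text
fit [1.167 1.452 1.036] resid [ 0.2  1.   0.3 -0.6 -0.7 -0.7  0.1  0.8] now 21.9 peg [316.39502159] w [0.069] n [354]
eef [0.4715 0.0102 0.196 ] jar [0.4703 0.0087] off mm [1.2 1.5]
  at 13.27 off [-0.3  4.5]
  at 14.98 off [-2.4  0.2]
  at 16.7 off [ 0.6 -1.9]
  at 18.42 off [ 1.  -0.5]
  at 20.13 off [1.4 1.2]
  at 21.85 off [0.9 1.2]
end cmd [0.467, 0.005]
[[[-0.002, 0, 0.001], [0, 0, 0]], [[-0.0, 0, 0.001], [0, 0, 0]], [[-0.001, 0, -0.0], [0, 0, 0]], [[0.0, 0, 0.0], [0, 0, 0]], [[-0.0, 0, 0.0], [0, 0, 0]], [[-0.0, 0, 0.001], [0, 0, 0]], [[-0.001, 0, -0.0], [0, 0, 0]], [[0.0, 0, -0.0], [0, 0, 0]], [[0.0, 0, 0.0], [0, 0, 0]], [[-0.0, 0, 0.0], [0, 0, 0]], [[-0.0, 0, 0.0], [0, 0, 0]], [[-0.0, 0, 0.001], [0, 0, 0]], [[-0.001, 0, -0.0], [0, 0, 0]], [[0.0, 0, -0.0], [0, 0, 0]], [[0.0, 0, -0.0], [0, 0, 0]], [[0.0, 0, -0.0], [0, 0, 0]], [[0.0, 0, -0.0], [0, 0, 0]], [[0.0, 0, 0.0], [0, 0, 0]], [[0.0, 0, 0.0], [0, 0, 0]], [[0.0, 0, 0.0], [0, 0, 0]]]
```

{"op": "play_rows", "data": {"increments": [[[-0.002, 0, 0.001], [0, 0, 0]], [[0, 0, 0.001], [0, 0, 0]], [[-0.001, 0, 0], [0, 0, 0]], [[0, 0, 0], [0, 0, 0]], [[0, 0, 0], [0, 0, 0]], [[0, 0, 0.001], [0, 0, 0]], [[-0.001, 0, 0], [0, 0, 0]], [[0, 0, 0], [0, 0, 0]], [[0, 0, 0], [0, 0, 0]], [[0, 0, 0], [0, 0, 0]], [[0, 0, 0], [0, 0, 0]], [[0, 0, 0.001], [0, 0, 0]], [[-0.001, 0, 0], [0, 0, 0]], [[0, 0, 0], [0, 0, 0]], [[0, 0, 0], [0, 0, 0]], [[0, 0, 0], [0, 0, 0]], [[0, 0, 0], [0, 0, 0]], [[0, 0, 0], [0, 0, 0]], [[0, 0, 0], [0, 0, 0]], [[0, 0, 0], [0, 0, 0]]]}}

```text
t: 23.57
eef_pos: [0.4676, 0.0052, 0.196]
tool_rot: [0.5, -0.5, -0.5, 0.5]
contact_force: [-0.1, 0.2, 0.5]
gripper_width: 0.002
```

{"op": "play_rows", "data": {"increments": [[[0, 0, 0], [0, 0, 0]], [[0, 0, 0], [0, 0, 0]], [[0, 0, 0], [0, 0, 0]], [[0, 0, 0], [0, 0, 0]], [[0, 0, 0], [0, 0, 0]], [[0, 0, 0], [0, 0, 0]], [[0, 0, 0], [0, 0, 0]], [[0, 0, 0], [0, 0, 0]], [[0, 0, 0], [0, 0, 0]], [[0, 0, 0], [0, 0, 0]], [[0, 0, 0], [0, 0, 0]], [[0, 0, 0], [0, 0, 0]], [[0, 0, 0], [0, 0, 0]], [[0, 0, 0], [0, 0, 0]], [[0, 0, 0], [0, 0, 0]], [[0, 0, 0], [0, 0, 0]], [[0, 0, 0], [0, 0, 0]], [[0, 0, 0], [0, 0, 0]], [[0, 0, 0], [0, 0, 0]], [[0, 0, 0], [0, 0, 0]]]}}

```text
t: 25.23
eef_pos: [0.4676, 0.0052, 0.196]
tool_rot: [0.5, -0.5, -0.5, 0.5]
contact_force: [-0.8, 0.1, 0.0]
gripper_width: -0.001
```

```bash
python3 plan.py 4 "[0.467,0.005]" 0 1; python3 -c "
import json;print(json.load(open('est.json'))[-3:])"
```

```text
fit [1.167 1.452 1.037] resid [ 1.   0.3 -0.6 -0.7 -0.8  0.   0.6  0.2] now 25.283 peg [319.81146034] w [-0.] n [355]
eef [0.4676 0.0052 0.196 ] jar [0.4668 0.0048] off mm [0.8 0.4]
  at 14.98 off [-2.4  0.2]
  at 16.7 off [ 0.6 -1.9]
  at 18.42 off [ 1.1 -0.5]
  at 20.13 off [1.6 1.3]
  at 21.85 off [1.1 1.4]
  at 25.23 off [0.8 0.4]
end cmd [0.467, 0.005]
[[[-0.0, 0, 0.0], [0, 0, 0]], [[-0.0, 0, 0.0], [0, 0, 0]], [[-0.0, 0, 0.0], [0, 0, 0]], [[-0.0, 0, 0.0], [0, 0, 0]]]
[[20.1333, 125.5, 344, 0.48448523974803986, 0.020996028337560813], [21.85, 137.0, 354, 0.4714386366101518, 0.010097769869333438], [25.2333, 320.0, 355, 0.4675807151595701, 0.005181490326224038]]
```

{"op": "play_rows", "data": {"increments": [[[0, 0, 0], [0, 0, 0]], [[0, 0, 0], [0, 0, 0]], [[0, 0, 0], [0, 0, 0]], [[0, 0, 0], [0, 0, 0]], [[0, 0, 0], [0, 0, 0]], [[0, 0, 0], [0, 0, 0]], [[0, 0, 0], [0, 0, 0]], [[0, 0, 0], [0, 0, 0]], [[0, 0, 0], [0, 0, 0]], [[0, 0, 0], [0, 0, 0]], [[0, 0, 0], [0, 0, 0]], [[0, 0, 0], [0, 0, 0]]]}}

```text
t: 26.28
eef_pos: [0.4676, 0.0052, 0.196]
tool_rot: [0.5, -0.5, -0.5, 0.5]
contact_force: [0.1, -1.4, 0.5]
gripper_width: 0.001
```

Run:
```python
from h import *
from station import *
import cv2
for i in range(2):
    o=get_obs();c=read_camera("side");a=vials(c);j=AX-.088*np.array([np.cos(np.radians(a[1])),np.sin(np.radians(a[1]))])
    j2=2*AX-j;print(o["t"],a,"jar cand",j,j2,np.round(o["eef_pos"],4))
P=cloud(c);m=(abs(P[...,2]-.145)<.004)&(np.hypot(*(P[...,:2]-AX).transpose(2,0,1))<.125);print("cap pts",m.sum(),np.nanmedian(P[m],0))
cv2.imwrite("pics/s2.png",cv2.resize(c["color"][130:310,180:380,::-1],(660,594),interpolation=cv2.INTER_CUBIC))
```

```text
26.2833 (np.int64(357), np.float64(320.0), np.float64(988.1286270254535)) jar cand [0.46658809 0.00456531] [ 0.60141191 -0.10856531] [0.4676 0.0052 0.196 ]
26.3333 (np.int64(354), np.float64(139.5), np.float64(989.049004028348)) jar cand [ 0.60091572 -0.10915143] [0.46708428 0.00515143] [0.4676 0.0052 0.196 ]
cap pts 185 [ 0.47237483 -0.00054657  0.14555999]
```

View pics/s2.png

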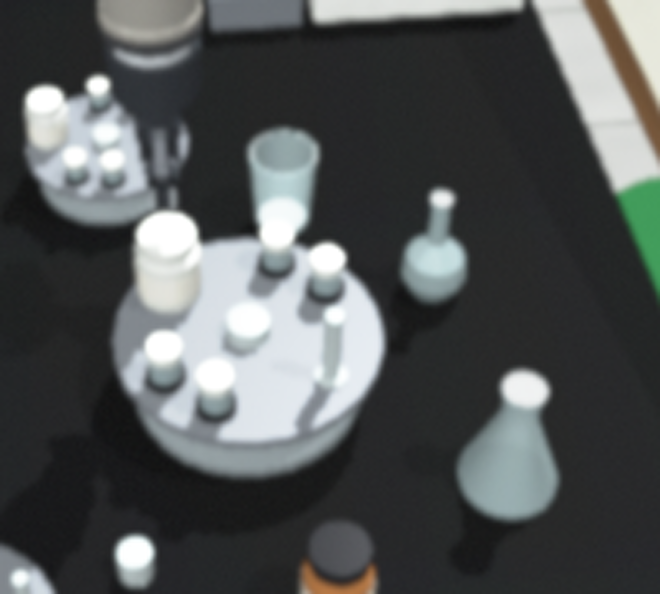

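The picture shows the jar cap at (167,232) directly under the fingers, the peg opposite at (333,315), and the glassware still in place. The turntable is at rest: 320° at both 25.2 s and 26.3 s.

```bash
python3 -c "
from station import *
print(hand_in())"
```

```text
the job is handed in; nothing more can be done
None
```

I launched the large carousel with one gentle push on its peg, followed the white jar until the turntable stopped, and handed the job in.

- **Launch:** a decay curve fitted to the camera angles puts the speed after the push at about 1.45 rad/s anticlockwise, or a turn in 4.3 s. It then coasted untouched for about 18 s. I did not measure the speed during the push itself.
- **Following:** I checked the tool point against the fitted cap position between moves. From 6.4 s to the end it was at most about 9 mm off sideways and about 51 mm above the cap. The turntable stayed above 0.2 rad/s until about 19 s, so the follow lasted roughly 12 s against the 5 s asked.
- **Finish:** the turntable stood at 320° at 25.2 s and again within the 0.5° resolution at 26.3 s. The tool was about 1 mm from the fitted cap centre, with no contact force beyond sensor noise.
- **Surroundings:** the last side picture shows the jar under the gripper, and the glassware in view still where it stood; I did not measure it again.

Two checks need a caveat:
- **Vial angle reading:** the pattern repeats every half turn, so some readings came out 180° off. The continuous track and the last picture settled which one was right.
- **Raw cap position:** the depth reading of the cap differed by about 7 mm. I put that down to the camera seeing only part of the cap, and it is well inside the 25 mm limit.

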